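Withdraw the hold-down key through its guard slot

TASK

Take the hold-down key with the flat bar grip out of the slotted guard: its wide foot lies across the slot underneath, so turn it until the foot lines up with the slot, then lift it straight out. Stand it upright on its foot in the shallow tray and let go. Leave the round-knobbed key in its place.

Things in the scene. Friction and masses are not known exactly. Their poses are not given: they have to be found in the camera images.
- bar_key: steel key to take out, 90 mm tall, 0.2-0.45 kg, loose, standing on the guard's base plate. Origin: centre of underside, z up. Foot 60 (x) x 26 (y) x 16 high; stem 14 diameter; collar 22 diameter at height 56-60; flat bar grip 54 (x) x 14 (y) at height 60-90. Grip and foot both lie along x; a half turn makes no difference. At the start x is 54-90 degrees off the slot, either way
- knob_key: the other steel key, to be left alone: same foot, stem and height, but a round knob 38 mm in diameter (height 60 to 90 mm) in place of the bar. Origin: centre of underside. It stands in the other slot; the two keys may be either way round
- guard: fixed guard, 130 (x) x 230 (y) mm. Origin: centre of underside, z up. Base plate 6 mm thick, the keys stand on it; flat cover plate at height 40-46 mm, screw heads to 49. Two slots in the cover, 80 mm long along x, 44 wide along y, centred at x 0, y -60 and +60 mm. A key's foot passes with its x along the guard's x, within about 15 degrees if centred, or 9 mm if straight
- tray: fixed shallow open dark steel tray, 150 (x) x 120 (y) x 25 mm high outside, walls and floor 5 mm thick. Origin at the centre of its underside, z up; the floor inside is at height 5 mm
There are look-alikes about, which are no part of the job. What is shaped like the bar_key but brown or red is not meant.

How it is judged:
By the outcome, as a careful person would: the job done as asked, in the order asked, and still so for the second after the job is handed in, with the robot touching nothing.
It also fails if it takes over 43 s, if anything falls off the work surface, if the arm or the gripper's body presses on something with over 40 N, if the wrist force passes 120 N, or if a joint passes its speed limit or range.

ROBOT

A 6-joint arm with a two-finger parallel gripper is mounted at the origin on a cart in front of the work surface, level with it; the furniture and walls round the work are solid. World frame = base frame: x ahead of the robot, y to its left, z up, the work surface at z = 0. Lengths are in mm, angles in rad, forces in N, time in s.
With the tool pointing down it reaches from about 350 to 775 mm from the base axis. Payload 7.3 kg.
Tool frame: the origin (TCP) lies at the very end of the fingers, on their centre line; the grasp point (between the pads) lies 19 mm behind it (bot.grip_point_offset is the distance from the TCP to the grasp point, in mm); z points along the fingers, y is the line along which they close (so a half turn about z gives the same grasp; the last joint's range is limited). The gripper opens to 92 mm and grips with 3 to 60 N. Pads are 19 mm wide; open, the fingers measure 130 mm over their backs; the gripper's body (75 mm by 190 mm) begins 47 mm behind the grasp point.
Start: joints at [1.186, 0.342, 1.524, -0, 1.275, -0.146], TCP at [124.166, 510.125, 226.741] pointing down, gripper open.
Joint ranges: [-2.53, 2.53], [-0.77, 2.02], [0.04, 2.7], [-1, 4.14], [0.28, 2.66], [-3.11, 3.11]. Speed limits (rad/s): [2.57, 2.57, 3.14, 3.14, 3.14, 3.14].

INTERFACE

Orientations are given as [roll, pitch, yaw] about the fixed x, y, z axes, in that order (R = Rz(yaw) Ry(pitch) Rx(roll)).
In Python, from plant import bot gives the robot as it stands. The module is installed in compiled form; this text tells all that it offers.
- The arm moves only by the shell command python3 -m jog 'ROWS' [OPENING]. ROWS is JSON, a list of rows, each a list of 6 numbers: the shift along the tool's x, y, z in mm, then the turn, a rotation vector about the tool's x, y, z in rad. In form: [[dx, dy, dz, rx, ry, rz], ...]. A call has 1 to 12 rows; each row shifts and turns the commanded pose from where the row before left it, along the tool's axes as they then stand; what a row does not reach is not made up. A row lasts 1/10 s, in which the tool goes at most 50 mm and 8.59 degrees, less where a joint would pass 70% of its speed; a pose out of reach is approached as far as the arm can. A call with a gripper value outside its range is refused whole. OPENING is the opening in per cent of the stroke, from 0 (shut) to 100 (fully open), set as the call begins (- or left out, the last holds). The fingers move at their own pace and stop on an object; the grip force is fixed at half the most. Time passes only in rows, so rows that do not move let the fingers close. It gives the time, the measured TCP pose, the force, the opening and the grip force at its end, in the units of the state.
- bot.get_obs(): the state, without advancing time (a new reading comes with each control period).
- bot.capture(name): name is "scene" or "side" or "wrist"; returns the picture (384x512x3 uint8, red, green, blue); there is no depth.
- bot.camera_model(name): a dict with "fx", "fy", "cx", "cy" (pixels), "dist_coeffs" ([k1, k2, p1, p2, k3] as OpenCV has them; the pictures are not rectified), "position" and "orientation" of the camera in the world; the wrist camera has in their place "T_tool_cam" (4x4, takes a point from camera to tool coordinates, whose origin is the TCP and whose axes are the flange's). Camera axes: x right, y down, z forward; pixel columns grow to the right and rows downward; lengths in mm; the calibration is good to about 2 mm. A picture is of the moment at which its call begins: read the wrist's pose just before it. camera_model takes no time and is no camera call.
- bot.close_job(): hands the job in; it is judged then, once.
Trained networks look in the newest picture that a camera, given by its name, has taken for a name from the list of things; names that differ only in an ending like _2 or _b are one class to them, and where a whole thing is asked for, a point or a joint stands for the part that bears it (a point fixed in the world has none). Each returns a list of dicts, best first, with "p" (0 to 1); they miss things now and then, are a little off and sometimes report something else, mostly with a low value. They report only what shows in the picture. A call takes as long as a camera call. They do not tell look-alikes from the thing itself.
- bot.outline_of(target, camera): "mask" (384x512 bool, what is visible of it) and "pixel" ([column, row] in pixels, amid what is visible of it).
The state is a dict: "time": time; "joint_positions": joint angles; "dq": joint speeds; "tau": joint torques, N m; "tool_pos": TCP position; "tcp_rot": TCP orientation; "contact_force": force on the tool from outside, world axes, zero at the start; "moment": the same for the moment, N m; "grip_width": finger opening in mm; "finger_force": force on a finger pad.
Only numpy, scipy, OpenCV 4.12 (cv2) and the standard library are available. Lean on these libraries where they do the work, as an engineer would, in place of code of your own. Each camera call takes 0.05 s, during which the arm holds its last target. There are 200 camera calls.

## Working session

There is one attempt and no reset: what is moved stays moved. The work goes in short steps, Python scripts to look and compute and a shell command to move; the robot and the scene stay as the last step left them, time stands still between calls to the robot, and variables do not carry over. Pictures are saved under pics/ and viewed, at most 10 in all, crops included, and the job is handed in when it is done.

```bash
mkdir -p pics; cat > h.py <<'E'
import numpy as np, cv2
from plant import bot
from scipy.spatial.transform import Rotation as R
def cam(name,obs=None):
    m=bot.camera_model(name)
    K=np.array([[m['fx'],0,m['cx']],[0,m['fy'],m['cy']],[0,0,1.]]);d=np.array(m['dist_coeffs'],float)
    if 'T_tool_cam' in m:
        o=obs or bot.get_obs();T=np.eye(4);T[:3,:3]=R.from_euler('xyz',o['tcp_rot']).as_matrix();T[:3,3]=o['tool_pos']
        T=T@np.array(m['T_tool_cam'])
        return K,d,T[:3,:3],T[:3,3]
    q=np.array(m['orientation'],float)
    Rm=q if q.shape==(3,3) else R.from_euler('xyz',q).as_matrix()
    return K,d,Rm,np.array(m['position'],float)
def atz(c,px,z):
    K,d,Rm,p=c
    u=cv2.undistortPoints(np.array(px,float).reshape(-1,1,2),K,d).reshape(-1,2)
    r=np.c_[u,np.ones(len(u))]@Rm.T
    return p+r*((z-p[2])/r[:,2])[:,None]
def proj(c,P):
    K,d,Rm,p=c
    return cv2.projectPoints((np.array(P,float).reshape(-1,3)-p)@Rm,np.zeros(3),np.zeros(3),K,d)[0].reshape(-1,2)
def save(n,im): cv2.imwrite('pics/'+n+'.png',im[:,:,::-1])
E
python3 - <<'E'
from h import *
o=bot.get_obs();print(o['tool_pos'],o['tcp_rot'],o['time'],bot.grip_point_offset)
ims=[]
for n in ['scene','side']:
    im=bot.capture(n);save(n+'0',im);print(n,bot.camera_model(n))
    for t in ['bar_key','knob_key','guard','tray']:
        for r in bot.outline_of(t,n)[:4]:
            print(n,t,round(r['p'],2),r['pixel'],r['mask'].sum(),np.round(atz(cam(n),[r['pixel']],{'bar_key':70,'knob_key':80,'guard':46,'tray':10}[t])[0]))
print(bot.camera_model('wrist'))
E
```

```text
[123.99303562 509.72121839 226.03770029] [-3.14003457e+00 -2.70591020e-04  2.90274189e+00] 0.0 18.8
scene {'fx': 394.46384075798295, 'fy': 394.46384075798295, 'cx': 253.77070196841143, 'cy': 197.98026222978424, 'dist_coeffs': array([0.04406794, 0.        , 0.        , 0.        , 0.        ]), 'position': array([ 141.67852652, -383.40011763,  541.28222275]), 'orientation': array([-2.22459766, -0.02259086, -0.49500474])}
scene bar_key 0.85 [166.4, 161.3] 550 [334. 357.  70.]
scene bar_key 0.63 [370.0, 222.6] 1027 [598.  -8.  70.]
scene knob_key 0.67 [267.4, 189.5] 490 [474. 154.  80.]
scene guard 0.74 [283.0, 234.0] 6245 [455.  60.  46.]
scene guard 0.17 [234.3, 158.1] 2152 [491. 338.  46.]
scene tray 0.89 [235.7, 159.2] 2176 [518. 384.  10.]
side {'fx': 390.1658970149614, 'fy': 390.1658970149614, 'cx': 251.4021060263097, 'cy': 187.40167715648155, 'dist_coeffs': array([-0.04314211,  0.        ,  0.        ,  0.        ,  0.        ]), 'position': array([526.79173841, 845.69917584, 586.346627  ]), 'orientation': array([-2.28315474, -0.02029381,  3.1195218 ])}
side bar_key 0.93 [200.5, 
[... 186 characters left out ...]
0.]
side guard 0.79 [264.2, 167.6] 3400 [472. 152.  46.]
side tray 0.73 [264.8, 130.4] 228 [459. -59.  10.]
side tray 0.68 [242.7, 261.1] 4859 [521. 388.  10.]
{'fx': 288.729781469334, 'fy': 288.729781469334, 'cx': 252.64498484525495, 'cy': 191.23054112905575, 'dist_coeffs': array([-0.0587779,  0.       ,  0.       ,  0.       ,  0.       ]), 'T_tool_cam': array([[-1.02662446e-03, -9.60373984e-01, -2.78712678e-01,
         7.60468305e+01],
       [ 9.99999318e-01, -1.14116924e-03,  2.48734595e-04,
        -5.29861911e-01],
       [-5.56936568e-04, -2.78712233e-01,  9.60374500e-01,
        -1.57936974e+02],
       [ 0.00000000e+00,  0.00000000e+00,  0.00000000e+00,
         1.00000000e+00]])}
```

View pics/scene0.png

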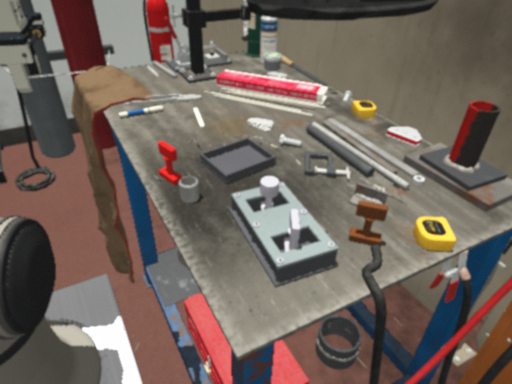

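View pics/side0.png

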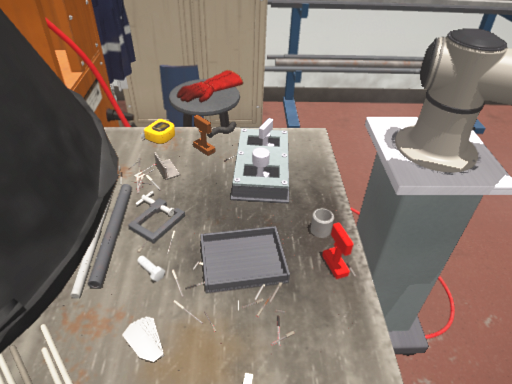

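Scene: guard in mid-table. The steel bar key is in its near slot at about (294,228), the knob key in the far slot at (268,190), and the tray at (238,158). The red (168,160) and brown (368,222) keys are look-alikes. The side view agrees: bar (265,130), knob (261,158). I'm moving above the bar key, about (475,40).

```bash
python3 -m jog '[[-37.7,-31.2,0,0,0,0],[-37.7,-31.2,0,0,0,0],[-37.7,-31.2,0,0,0,0],[-37.7,-31.2,0,0,0,0],[-37.7,-31.2,0,0,0,0],[-37.7,-31.2,0,0,0,0],[-37.7,-31.2,0,0,0,0],[-37.7,-31.2,0,0,0,0],[-37.7,-31.2,0,0,0,0],[-37.7,-31.2,0,0,0,0],[-37.7,-31.2,0,0,0,0],[-37.7,-31.2,0,0,0,0]]' 100
python3 -m jog '[[0,0,0,0,0,0],[0,0,0,0,0,0]]'
python3 - <<'E'
from h import *
o=bot.get_obs();print(o['tool_pos'],o['tcp_rot'],o['joint_positions'])
im=bot.capture('wrist');save('w1',im);c=cam('wrist',o)
for t in ['bar_key','knob_key','guard','tray']:
    for r in bot.outline_of(t,'wrist')[:3]:
        (cx,cy),wh,a=cv2.minAreaRect(np.argwhere(r['mask'])[:,::-1].astype(np.float32))
        bx=cv2.boxPoints(((cx,cy),wh,a))
        print(t,round(r['p'],2),r['pixel'],r['mask'].sum(),np.round(atz(c,[r['pixel']],{'bar_key':90,'knob_key':96,'guard':46,'tray':25}[t])[0]),bx.round().tolist())
E
```

```text
time: 1.7
tool_pos: [476.1, 37.4, 227.0]
tcp_rot: [3.141, 0.001, 2.902]
contact_force: [0.6, 1.1, 0.2]
grip_width: 91.9
finger_force: 0.0
time: 1.9
tool_pos: [475.1, 38.7, 226.3]
tcp_rot: [3.141, -0.001, 2.9]
contact_force: [-1.1, -0.2, 0.2]
grip_width: 92.0
finger_force: 0.0
[475.13722798  38.65705523 226.30560689] [ 3.14136577e+00 -1.15244329e-03  2.90025908e+00] [-8.00557445e-02  2.54629104e-01  1.65022412e+00  4.32763814e-04
  1.23784052e+00 -1.40966004e+00]
bar_key 0.96 [495.3, 9.7] 584 [364. 306.  90.] [[479.0, 0.0], [511.0, 0.0], [511.0, 22.0], [479.0, 22.0]]
bar_key 0.68 [249.7, 162.9] 1393 [454.  40.  90.] [[224.0, 171.0], [232.0, 142.0], [283.0, 156.0], [275.0, 185.0]]
bar_key 0.65 [260.8, 293.5] 725 [609.  15.  90.] [[244.0, 310.0], [256.0, 243.0], [282.0, 247.0], [270.0, 314.0]]
knob_key 0.72 [358.9, 156.5] 1504 [473. 150.  96.] [[330.0, 175.0], [333.0, 138.0], [385.0, 141.0], [382.0, 179.0]]
guard 0.68 [302.6, 148.6] 16341 [460. 102.  46.] [[200.0, 116.0], [390.0, 87.0], [406.0, 191.0], [216.0, 220.0]]
tray 0.64 [484.9, 141.4] 6072 [509. 338.  25.] [[450.0, 79.0], [511.0, 79.0], [511.0, 207.0], [450.0, 207.0]]
```

View pics/w1.png

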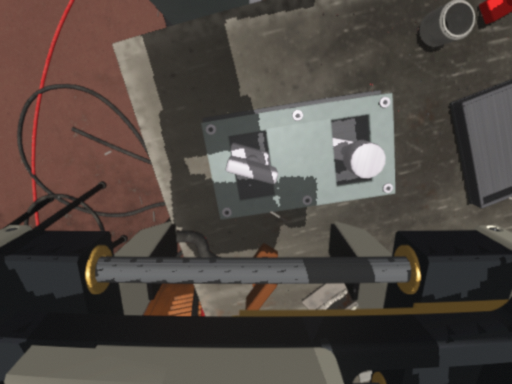

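The wrist view shows the guard at (202-396, 93-218), the bar key at about (252,163), its grip roughly along the guard's long axis, and the knob key at (368,160). I'll zoom in for its outline.

```bash
python3 - <<'E'
from h import *
im=cv2.imread('pics/w1.png')[85:225,195:405]
cv2.imwrite('pics/w1c.png',cv2.resize(im,(798,532),interpolation=cv2.INTER_CUBIC))
class O: pass
o=dict(tool_pos=[475.137,38.657,226.306],tcp_rot=[3.14137,-.00115,2.90026]);c=cam('wrist',o)
sc=[[211,129],[385,102],[388,188],[227,212]]
print(atz(c,sc,49).round(1))
E
```

```text
[[412.2   4.8  49. ]
 [429.5 203.5  49. ]
 [531.2 194.7  49. ]
 [513.8  -3.9  49. ]]
```

View pics/w1c.png

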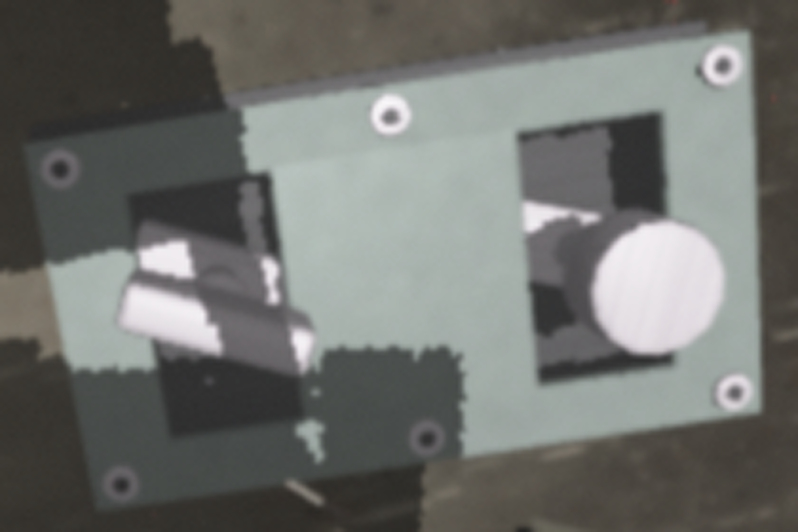

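```bash
python3 - <<'E'
from h import *
o=dict(tool_pos=[475.137,38.657,226.306],tcp_rot=[3.14137,-.00115,2.90026]);c=cam('wrist',o)
p=np.array([[135,270],[315,322],[303,375],[119,325]])/3.8+[195,85]
q=atz(c,p,96);print(q.round(1),q.mean(0))
for a,b in((0,1),(3,2),(1,2)):
  v=q[b]-q[a];print(np.hypot(*v[:2]),np.degrees(np.arctan2(v[1],v[0])))
k=atz(c,[np.array([658,288])/3.8+[195,85]],96);print('knob',k)
o0=cam('side');
r=atz(o0,[[201,234],[278,228],[287,274],[207,289]],25);print(r.round(),r.mean(0))
E
```

```text
[[441.2  23.7  96. ]
 [466.3  66.9  96. ]
 [479.9  60.5  96. ]
 [454.5  15.7  96. ]] [460.47736799  41.71012335  96.        ]
49.96159126862065 59.7992968047875
51.53428546866618 60.50484330361405
14.963541554004117 -25.112641419947604
knob [[479.20077557 158.50057129  96.        ]]
[[601. 334.  25.]
 [451. 318.  25.]
 [444. 429.  25.]
 [582. 459.  25.]] [519.57079055 384.94510911  25.        ]
```

The bar grip is centred at about (460,42), with its axis at 61° and the guard's x at -5°, so it is 66° off the slot. I'll turn the tool +75°, centre it, descend to about z 160 and look again.

```bash
python3 -m jog '[[14.9,-0.6,0,0,0,0],[0,0,7,0,0,-0.1455],[0,0,7,0,0,-0.1455],[0,0,7,0,0,-0.1455],[0,0,7,0,0,-0.1455],[0,0,7,0,0,-0.1455],[0,0,7,0,0,-0.1455],[0,0,7,0,0,-0.1455],[0,0,7,0,0,-0.1455],[0,0,7,0,0,-0.1455],[0,0,0,0,0,0],[0,0,0,0,0,0]]'
python3 - <<'E'
from h import *
o=bot.get_obs();print(o['tool_pos'],o['tcp_rot'],o['joint_positions'])
im=bot.capture('wrist');save('w2',im);c=cam('wrist',o)
r=R.from_euler('xyz',o['tcp_rot']).as_matrix()
for rr in bot.outline_of('bar_key','wrist')[:3]: print(rr['p'],rr['pixel'])
z=np.array([460.5,41.7,0]);u=np.array([np.cos(np.radians(61)),np.sin(np.radians(61)),0]);v=np.array([-u[1],u[0],0])
P=[z+[0,0,96]+a*27*u+b*7*v for a,b in((1,1),(1,-1),(-1,-1),(-1,1))]
pts=proj(c,P);print(pts.round(1))
x0,y0=np.clip(pts.mean(0).astype(int)-[70,55],0,None)
big=cv2.resize(im[y0:y0+110,x0:x0+140],None,fx=5,fy=5,interpolation=cv2.INTER_CUBIC)
print(x0,y0);save('w2c',big)
E
```

```text
time: 3.35
tool_pos: [460.4, 42.9, 164.0]
tcp_rot: [-3.141, 0.0, -2.074]
contact_force: [-0.2, 0.3, 0.4]
grip_width: 91.5
finger_force: 0.0
[460.39712934  42.88786836 164.03194538] [-3.14140341e+00  1.93278088e-04 -2.07367686e+00] [-7.31710806e-02  2.94354228e-01  1.78424210e+00  1.10869913e-04
  1.06274377e+00 -2.71193711e+00]
0.85 [249.6, 188.4]
0.76 [117.9, 224.4]
[[259.3 232.1]
 [242.8 232.1]
 [242.3 169.8]
 [259.9 169.9]]
181 145
```

View pics/w2c.png

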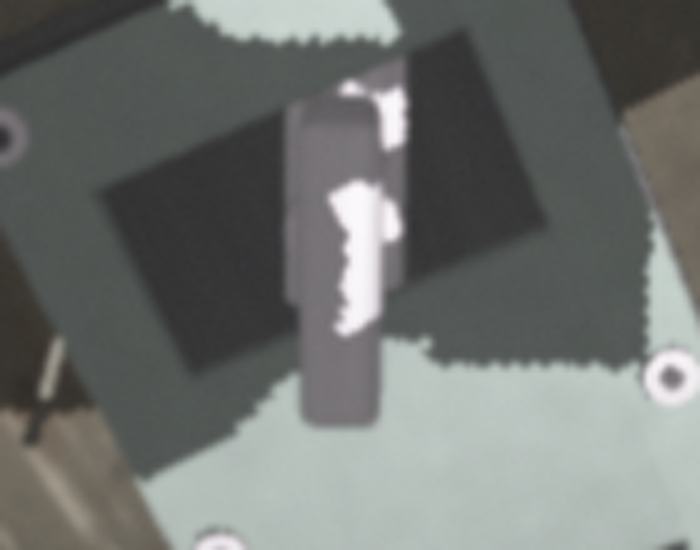

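The bar shows upright at columns 241-257 and rows 170-230, within about 1.5 mm of the estimate, and its angle is right. I'll descend to TCP z 69, above the collar, and close.

```bash
python3 -m jog '[[0,-1,20,0,0,0],[0,0,25,0,0,0],[0,0,20,0,0,0],[0,0,15,0,0,0],[0,0,10,0,0,0],[0,0,5,0,0,0],[0,0,0,0,0,0],[0,0,0,0,0,0]]' 100
python3 -m jog '[[0,0,0,0,0,0],[0,0,0,0,0,0],[0,0,0,0,0,0],[0,0,0,0,0,0],[0,0,0,0,0,0],[0,0,0,0,0,0],[0,0,0,0,0,0],[0,0,0,0,0,0]]' 0
```

```text
time: 4.25
tool_pos: [461.9, 41.8, 69.3]
tcp_rot: [-3.141, 0.001, -2.071]
contact_force: [-0.2, 0.8, 0.1]
grip_width: 91.5
finger_force: 0.0
time: 5.05
tool_pos: [461.4, 41.8, 68.7]
tcp_rot: [3.142, 0.0, -2.071]
contact_force: [-0.9, -1.2, 0.2]
grip_width: 32.5
finger_force: 0.0
```

```bash
python3 -m jog '[[0,0,0,0,0,0],[0,0,0,0,0,0],[0,0,0,0,0,0],[0,0,0,0,0,0],[0,0,0,0,0,0],[0,0,0,0,0,0]]'
```

```text
time: 5.65
tool_pos: [461.4, 41.8, 68.7]
tcp_rot: [3.142, 0.0, -2.071]
contact_force: [-0.0, 0.3, -0.8]
grip_width: 14.0
finger_force: 30.0
```

Gripped: width 14.0, force 30 N. I'll lift 4 mm, centre in the slot and turn −66°.

```bash
python3 -m jog '[[0,0,-4,0,0,0],[-0.8,-5.2,0,0,0,0],[0,0,0,0,0,0.1446],[0,0,0,0,0,0.1446],[0,0,0,0,0,0.1446],[0,0,0,0,0,0.1446],[0,0,0,0,0,0.1446],[0,0,0,0,0,0.1446],[0,0,0,0,0,0.1446],[0,0,0,0,0,0.1446],[0,0,0,0,0,0],[0,0,0,0,0,0]]'
python3 - <<'E'
from h import *
o=bot.get_obs();print(o['tool_pos'],o['tcp_rot'],o['contact_force'],o['moment'],o['joint_positions'])
im=bot.capture('wrist');save('w3',im);c=cam('wrist',o)
z=np.array(o['tool_pos']);print(proj(c,[z]))
save('w3c',cv2.resize(im[60:330,100:460],(800,600),interpolation=cv2.INTER_CUBIC))
E
```

```text
time: 6.85
tool_pos: [466.5, 39.9, 72.6]
tcp_rot: [3.142, -0.0, 3.059]
contact_force: [1.2, 0.0, -4.3]
grip_width: 13.9
finger_force: 30.0
[466.45890517  39.94974724  72.61686665] [ 3.14153864e+00 -1.96794309e-04  3.05937609e+00] [ 1.17984919  0.02037291 -4.30225926] [ 0.02542158 -0.02722525  0.03365776] [-7.85243828e-02  4.36112173e-01  1.87759608e+00  7.43070874e-05
  8.28080994e-01 -1.56715440e+00]
[[253.2740232 239.6923536]]
```

View pics/w3c.png

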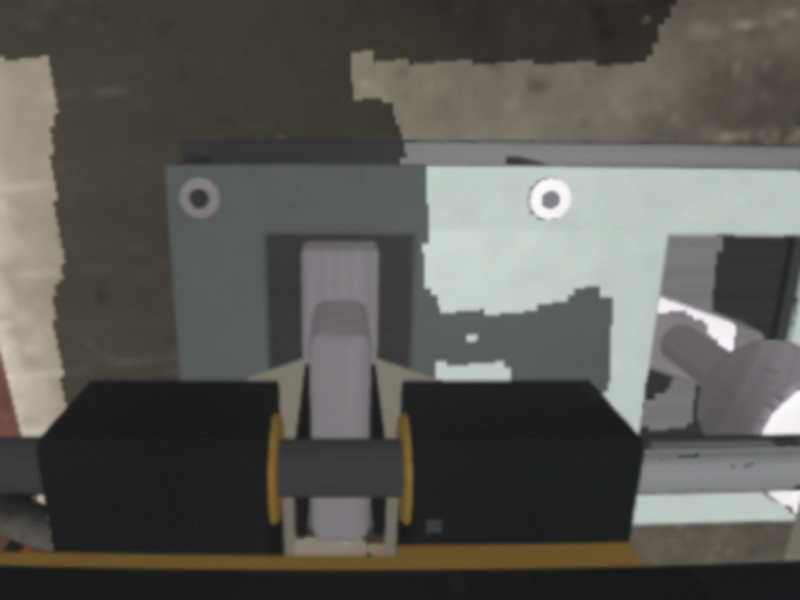

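The foot is aligned and centred across the slot: slot columns 267-413, foot 302-380 in the crop. I'll check the lengthwise clearance.

```bash
python3 - <<'E'
from h import *
c=cam('wrist',dict(tool_pos=[466.46,39.95,72.62],tcp_rot=[3.14154,-.0002,3.05938]))
f=lambda x,y:[100+x*.45,60+y*.45]
print(atz(c,[f(267,235),f(413,235)],46),atz(c,[f(302,242),f(380,242)],26))
E
```

```text
[[425.02693053  21.85659492  46.        ]
 [428.58022461  64.39830091  46.        ]] [[432.01196024  30.34011176  26.        ]
 [434.12100453  55.59264714  26.        ]]
```

```bash
python3 -m jog '[[-3.5,0,0,0,0,0],[0,0,-3,0,0,0],[0,0,-6,0,0,0],[0,0,-10,0,0,0],[0,0,-10,0,0,0],[0,0,-10,0,0,0],[0,0,-10,0,0,0],[0,0,-15,0,0,0],[0,0,-20,0,0,0],[0,0,-20,0,0,0],[0,0,-6,0,0,0],[0,0,0,0,0,0]]'
python3 - <<'E'
from h import *
im=bot.capture('side');c=cam('side')
for r in bot.outline_of('tray','side')[:2]:
    m=r['mask'].astype(np.uint8);cn=max(cv2.findContours(m,0,2)[0],key=cv2.contourArea)
    ap=cv2.approxPolyDP(cn,6,True).reshape(-1,2);print(r['p'],ap.tolist(),atz(c,ap,25).round().tolist())
save('s2',im)
E
```

```text
time: 8.1
tool_pos: [470.3, 39.7, 183.7]
tcp_rot: [3.141, 0.002, 3.056]
contact_force: [-0.3, 0.2, -4.4]
grip_width: 13.9
finger_force: 30.0
0.93 [[275, 226], [202, 234], [206, 292], [286, 283]] [[457.0, 313.0, 25.0], [599.0, 334.0, 25.0], [583.0, 465.0, 25.0], [447.0, 448.0, 25.0]]
```

View pics/s2.png

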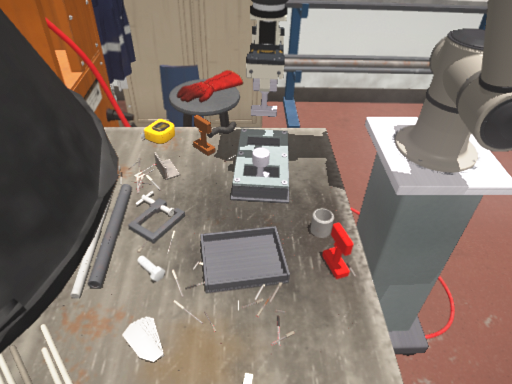

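The key hangs clear above the guard at (262,98), and the tray is at (202-287, 226-290). I'm carrying it to the tray centre, about (519.5,384).

```bash
python3 -m jog '[[-1.9,20,0,0,0,0],[-1.9,35,0,0,0,0],[-1.9,45,0,0,0,0],[-2,45,0,0,0,0],[-2,45,0,0,0,0],[-2,45,0,0,0,0],[-2,45,0,0,0,0],[-1.9,35,0,0,0,0],[-1.9,20,0,0,0,0],[-1.9,12,0,0,0,0],[0,0,0,0,0,0],[0,0,0,0,0,0]]'
python3 -m jog '[[0,0,20,0,0,0],[0,0,25,0,0,0],[0,0,20,0,0,0],[0,0,15,0,0,0],[0,0,10,0,0,0],[0,0,8,0,0,0],[0,0,5,0,0,0],[0,0,3,0,0,0],[0,0,2,0,0,0],[0,0,0,0,0,0],[0,0,0,0,0,0]]'
python3 - <<'E'
from h import *
im=bot.capture('wrist');save('w4',im)
E
```

```text
time: 9.4
tool_pos: [518.5, 383.1, 181.2]
tcp_rot: [-3.14, -0.002, 3.056]
contact_force: [0.7, -0.3, -3.7]
grip_width: 14.2
finger_force: 30.0
time: 10.5
tool_pos: [519.2, 383.9, 75.2]
tcp_rot: [3.141, 0.001, 3.056]
contact_force: [-0.5, 0.9, -4.0]
grip_width: 13.8
finger_force: 30.0
```

View pics/w4.png

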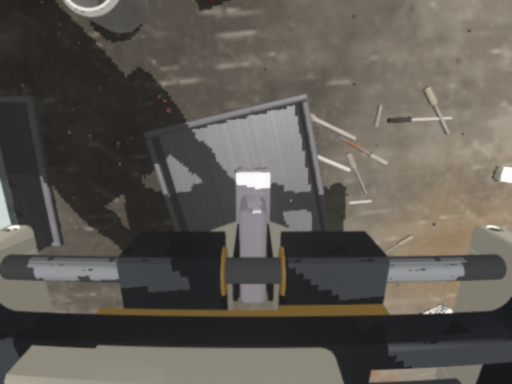

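The foot end at (253,178) is well inside the tray walls (150-325). I'll lower the last 7 mm gently.

```bash
python3 -m jog '[[0,0,2,0,0,0],[0,0,2,0,0,0],[0,0,1.5,0,0,0],[0,0,1,0,0,0],[0,0,0,0,0,0],[0,0,0,0,0,0]]'
python3 -m jog '[[0,0,0.5,0,0,0],[0,0,0.5,0,0,0],[0,0,0,0,0,0],[0,0,0,0,0,0]]'
```

```text
time: 11.15
tool_pos: [519.1, 383.8, 68.2]
tcp_rot: [3.142, 0.0, 3.055]
contact_force: [0.2, 0.6, -3.4]
grip_width: 13.6
finger_force: 30.0
time: 11.55
tool_pos: [519.1, 383.9, 67.7]
tcp_rot: [3.141, 0.0, 3.056]
contact_force: [-1.4, -0.6, 0.2]
grip_width: 13.8
finger_force: 30.0
```

The floor has taken the weight. Releasing and retreating.

```bash
python3 -m jog '[[0,0,0,0,0,0],[0,0,0,0,0,0],[0,0,0,0,0,0],[0,0,0,0,0,0],[0,0,0,0,0,0],[0,0,0,0,0,0],[0,0,0,0,0,0],[0,0,0,0,0,0]]' 100
python3 -m jog '[[0,0,-5,0,0,0],[0,0,-15,0,0,0],[0,0,-25,0,0,0],[0,0,-25,0,0,0],[0,0,-25,0,0,0],[0,0,-15,0,0,0],[0,0,-5,0,0,0],[0,0,0,0,0,0],[0,0,0,0,0,0],[0,0,0,0,0,0]]'
python3 - <<'E'
from h import *
im=bot.capture('side');bot.capture('scene')
a=cv2.resize(im[100:310,150:400],(500,420),interpolation=cv2.INTER_CUBIC)
b=bot.capture('scene')[120:300,150:390];b=cv2.resize(b,(300,225))
out=np.zeros((420,800,3),np.uint8);out[:,:500]=a;out[:225,500:]=b;save('f',out)
E
```

```text
time: 12.35
tool_pos: [519.0, 383.8, 67.2]
tcp_rot: [3.142, 0.0, 3.056]
contact_force: [0.1, 0.5, 0.3]
grip_width: 73.3
finger_force: 0.0
time: 13.35
tool_pos: [518.5, 383.5, 180.9]
tcp_rot: [-3.14, -0.002, 3.055]
contact_force: [-0.4, -0.3, -0.3]
grip_width: 92.0
finger_force: 0.0
```

View pics/f.png

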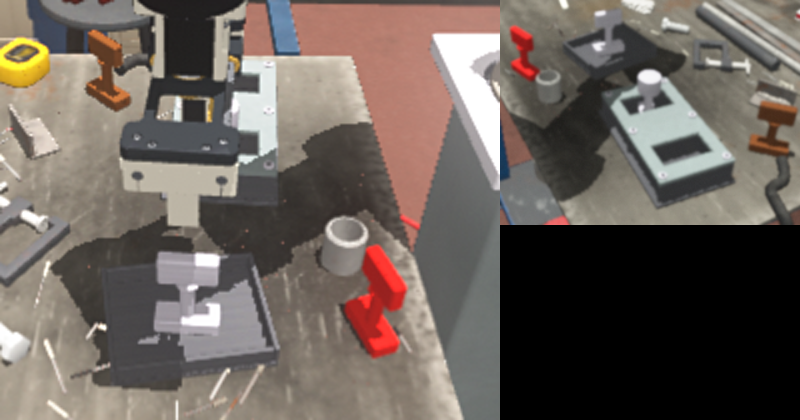

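The bar key stands upright in the tray at about (188,295) in the crop. The knob key is still in its slot, and the gripper is clear.

```bash
python3 -c "
from plant import bot
print(bot.close_job())"
```

```text
the job is handed in; nothing more can be done
None
```

The bar key is out of the guard and standing upright on its foot in the tray, released; the knob key was left in its slot, and the job was handed in at about 13.5 s of the 43 s allowed.

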